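Seat a control unit on the locating pins of a test fixture

TASK

Load the blue control unit into the test fixture: set its backplate over the four steel locating pins, with its black header towards the end with the three coloured lamps, and press it down past both spring plungers until it lies flush on its supports and stays there by itself. The pins stand on a floating nest that may be several millimetres off centre, so feel or look for them; do not force the unit, and leave everything else on the bench where it is.

Things in the scene. Friction and masses are not known exactly. Their poses are not given: they have to be found in the camera images.
- ecu: Loose control unit, 0.3 to 0.65 kg, flat on the bench. Aluminium backplate 110 (x) x 160 (y) x 5 thick; on its middle a blue box with orange bands, 60 (x) x 96 (y), from 5 to 35 above the underside: grasp it across the 60. The plate's bare ends (|y| 52 to 78, |x| up to 20) can be pressed from above. Origin: centre of the plate's underside, z up.
- ecu_header (a point): centre of the top of the black header (44 x 22) on the control unit's box: at x 0, y +18, 49 above the plate's underside
- ecu_round_hole (a point): one of two round through holes in the backplate, 9 in diameter: at x +44, y +62 on the plate's underside; its twin is at x -44, y +62
- ecu_slot (a point): one of two slotted through holes in the backplate, 9 (x) x 12 (y): at x +36, y -62 on the plate's underside; its twin is at x -36, y -62
- fixture: Fixed test fixture, grey box 210 (x) x 290 (y) x 50 high, three coloured lamps on top along its +y edge. Origin: centre of its underside on the bench, z up. On it floats a black nest 142 x 236 with the pins, supports and plungers: it cannot turn or rise, but stands anywhere up to 8 off centre along the fixture's x and y each (not measured), and yields only to some 6 N sideways.
- seat (a point): Point fixed to the fixture: middle of the nest's four white supports (under the plate's ends) if the nest were centred, 66 above the bench, where the seated plate's underside lies. The seated unit points the same way as the fixture (x to x, y to y) and is off this point by as much as the nest is.
- pin_a_nominal (a point): Point fixed to the fixture: where the tip of a pin for the round holes is if the nest is centred: fixture x +44, y +62, 86 above the bench; its twin is at x -44. Steel pins 8 in diameter, noses tapering to 4 across over the top 8, so they enter holes that are up to about 3 off; further off, the plate sits level on the four tips. They stand 15 above a seated plate.
- pin_b_nominal (a point): Point fixed to the fixture: the same for a pin for the slots, of the same size: fixture x +36, y -62, 86 above the bench; its twin is at x -36
- plunger_nominal (a point): Point fixed to the fixture: nose of the brass spring plunger at the +y end, nest centred: x 0, y 78, 73 above the bench; its twin is at y -78. Aluminium holders at |y| 82 to 103, tops 80 above the bench. A plate over the pins first rests on both noses, underside 74 to 78 above the bench; 4 to 8 N down on each end takes it past, then they hold it down.
- solder_reel: grey reel, 54 in diameter, 40 high, standing upright; a bystander; origin: centre of its underside
- screwdriver: screwdriver 170 long lying on the bench; a bystander; origin: on its axis line at the underside
- tip_cleaner: dark steel cup, 68 in diameter, 45 high; a bystander; origin: centre of its underside
- cleaner_bottle: clear bottle with blue cap, 52 in diameter, 130 high; a bystander; origin: centre of its underside
- multimeter: yellow multimeter 85 x 165 x 32 lying on its back; a bystander; origin: centre of its underside
- screw_tray: blue divided tray 100 x 140 x 25; a bystander; origin: centre of its underside
Mind the look-alikes: they are no part of the job. Leave any pink or red look-alike of the ecu alone.

How it is judged (in metres and radians):
At the end, for the whole second after the job is handed in: The control unit rests on the fixture's supports: underside within 2 mm of 66 mm over the fixture's underside, level within 0.02 rad, within 16 mm of the fixture's centre, lined up within 0.04 rad with the header towards the fixture's lamp (+y) end, at rest (z of ecu in the frame of fixture between 0.064 and 0.068 m and angle between ecu's own z axis and vertical below 0.02 rad and horizontal distance between ecu and fixture below 0.016 m and angle between the y axis of ecu and the y axis of fixture, either way round below 0.04 rad and y of ecu_header in the frame of fixture above 0 m and linear speed of ecu below 0.01 m/s); the robot touches nothing.
It fails at once if the unit is forced: more than 100 N between unit and fixture (contact force between ecu and fixture above 100 N).
It fails at once if another thing on the bench is shifted by more than 20 mm (distance of any of solder_reel, screwdriver, tip_cleaner, cleaner_bottle, multimeter, screw_tray from where it was at the start of the episode above 0.02 m).
It also fails if it takes over 64 s, if anything falls off the work surface, if the arm or the gripper's body presses on something with over 40 N, if the wrist force passes 120 N, or if a joint passes its speed limit or range.

ROBOT

A 6-joint arm with a two-finger parallel gripper is mounted at the origin on the work surface. World frame = base frame: x ahead of the robot, y to its left, z up, the work surface at z = 0. Lengths are in m, angles in degrees, forces in N, time in s.
With the tool pointing down it reaches from about 0.3 to 0.825 m from the base axis. Payload 5.4 kg.
Tool frame: the origin (TCP) lies midway between the tips of the shut fingers; the grasp point (between the pads) lies 19 mm behind it; z points along the fingers, y is the line along which they close (so a half turn about z gives the same grasp; the last joint's range is limited). The gripper opens to 92 mm and grips with 3 to 60 N. Pads are 20 mm wide; open, the fingers measure 128 mm over their backs; the gripper's body (75 mm by 189 mm) begins 69 mm behind the grasp point.
Start: joints at [63.363, 9.076, 91.501, -0, 79.423, -12.038], TCP at [0.145, 0.556, 0.215] pointing down, gripper open.
Joint ranges: [-166.64, 166.64], [-54.1, 131.32], [10.49, 154.53], [-73.88, 253.88], [9.74, 151.15], [-171.62, 171.62]. Speed limits (degrees/s): [147.25, 147.25, 180, 180, 180, 180].

INTERFACE

Orientations are given as a 3x3 rotation matrix whose columns are the frame's x, y, z axes.
In Python, from plant import arm gives the robot as it stands. Calls block until the motion is done:
- arm.goto(position, orientation): joint-space move of the TCP to a pose.
- arm.movel(position, v=0.15, rot=None): straight line of the TCP; rot=None keeps the orientation; v is the mean speed in m/s.
- arm.goto_joints(angles): joint-space move.
- arm.set_gripper(opening, force=None): opening from 0.0 (shut) to 1.0 (fully open); force is the grip in N (None keeps the last); returns when the fingers have stopped.
- arm.wait(seconds).
- arm.inverse_kinematics(position, orientation): joint angles nearest the present ones, or None.
- arm.grab_frame(name): name is "side" or "top" or "wrist"; returns a dict with "img" (384x512x3 uint8, red, green, blue), "fx", "fy", "cx", "cy" (pixels), "cam_to_world" (4x4, takes a point from camera to world coordinates). Camera axes: x right, y up, looking along -z (the intrinsics and any distortion apply to the point x, -y, -z); pixel columns grow to the right and rows downward; lengths in m; the calibration is good to about 2 mm. A picture is of the moment at which its call begins. There is no depth.
A pose or a line that the arm cannot do raises arm.PlanningError and nothing moves.
- arm.hand_in(): hands the job in; it is judged then, once.
Readings, each from a call of its own:
- arm.get_time_s(): time.
- arm.get_joint_positions(): joint angles.
- arm.get_qvel(): joint speeds.
- arm.get_tau(): joint torques, N m.
- arm.get_ee_pos(): TCP position.
- arm.get_orientation(): TCP orientation.
- arm.get_wrist_force(): force on the tool from outside, world axes, zero at the start.
- arm.get_wrist_torque(): the same for the moment, N m.
- arm.get_opening(): opening from 0.0 (shut) to 1.0 (fully open).
- arm.get_finger_force(): force on a finger pad.
Only numpy, scipy, OpenCV 4.12 (cv2) and the standard library are available. Lean on these libraries where they do the work, as an engineer would, in place of code of your own. Each camera call takes 0.05 s, during which the arm holds its last target. There are 200 camera calls.

## Working session

There is one attempt and no reset: what is moved stays moved. The work goes in short steps, each a Python script; the robot and the scene stay as the last script left them, time stands still between calls to the robot, and variables do not carry over. Pictures are saved under pics/ and viewed, at most 10 in all, crops included, and the job is handed in when it is done.

```bash
ls; mkdir -p pics; cat > h.py <<'E'
import numpy as np, cv2, pickle
from plant import arm
def grab(n,save):
    f=arm.grab_frame(n); pickle.dump(f,open(f'pics/{save}.pkl','wb'))
    cv2.imwrite(f'pics/{save}.png',f['img'][:,:,::-1]); return f
def load(s): return pickle.load(open(f'pics/{s}.pkl','rb'))
def ray(f,u,v):
    d=np.array([(u-f['cx'])/f['fx'],-(v-f['cy'])/f['fy'],-1.]); T=np.array(f['cam_to_world'])
    return T[:3,3],T[:3,:3]@d
def atz(f,u,v,z):
    o,d=ray(f,u,v); return o+d*(z-o[2])/d[2]
def tri(obs):
    A=np.zeros((3,3));b=np.zeros(3);L=[]
    for f,u,v in obs:
        o,d=ray(f,u,v);d=d/np.linalg.norm(d);P=np.eye(3)-np.outer(d,d);A+=P;b+=P@o;L.append((o,P))
    x=np.linalg.solve(A,b);return x,[np.linalg.norm(P@(x-o)) for o,P in L]
def proj(f,p):
    T=np.array(f['cam_to_world']);q=T[:3,:3].T@(np.array(p)-T[:3,3])
    return f['cx']-f['fx']*q[0]/q[2], f['cy']+f['fy']*q[1]/q[2]
def down(a): # tool y axis at angle a (deg) in world xy, z down
    a=np.radians(a); y=np.array([np.cos(a),np.sin(a),0]);z=np.array([0,0,-1.]);return np.column_stack([np.cross(y,z),y,z])
E
python3 - <<'E'
from h import *
ims=[]
for n in('top','side'):
    f=grab(n,n+'0'); print({k:v for k,v in f.items() if k!='img'}); ims.append(f['img'])
f=grab('wrist','wrist0')
im=ims[0]; cv2.imwrite('pics/top0b.png',cv2.resize(im,(800,600),interpolation=cv2.INTER_CUBIC)[:,:,::-1])
cv2.imwrite('pics/side0b.png',cv2.resize(ims[1],(800,600),interpolation=cv2.INTER_CUBIC)[:,:,::-1])
print(arm.get_orientation(),arm.get_time_s())
E
```

```text
pics
{'fx': 410.0580612688446, 'fy': 410.0580612688446, 'cx': 252.70115173003248, 'cy': 195.0289891078196, 'cam_to_world': array([[ 0.00915483,  0.9911566 , -0.13238123,  0.31064588],
       [-0.99987024,  0.01082826,  0.01192667, -0.02515625],
       [ 0.01325466,  0.13225487,  0.99112712,  1.40695511],
       [ 0.        ,  0.        ,  0.        ,  1.        ]])}
{'fx': 461.91096796990405, 'fy': 461.91096796990405, 'cx': 256.55443890745676, 'cy': 197.33937305136735, 'cam_to_world': array([[-0.82584327,  0.40435321, -0.39304119, -0.21217495],
       [-0.56373408, -0.57511694,  0.59282746,  1.03245223],
       [ 0.01366703,  0.71115328,  0.70290414,  1.29445238],
       [ 0.        ,  0.        ,  0.        ,  1.        ]])}
[[-9.67723317e-01  2.52014320e-01 -6.03776357e-04]
 [ 2.52014911e-01  9.67722491e-01 -1.29080923e-03]
 [ 2.58985549e-04 -1.40130684e-03 -9.99998985e-01]] 0.15
```

View pics/top0b.png

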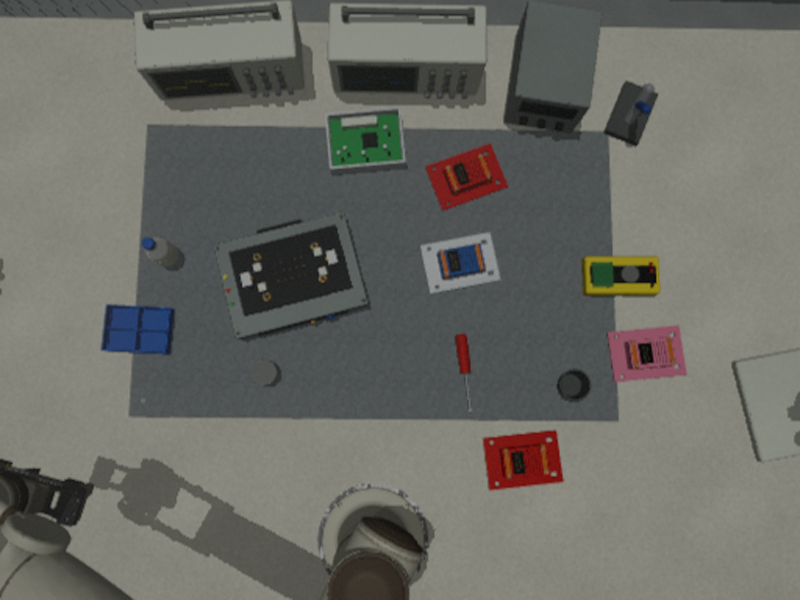

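View pics/side0b.png

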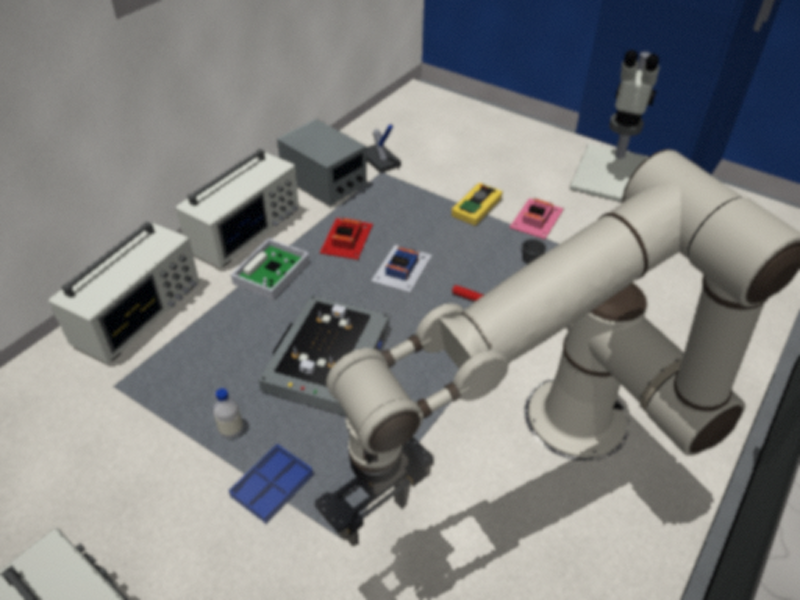

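Top view (800x600 scale): the blue unit is on its white/aluminium plate at (460,263), with its black header on the left at (452,262). The fixture is at (292,276), with lamps at its left end (228,291). The look-alikes are red at (467,177), red at (523,460) and pink at (648,354). Only the (460,263) one has a blue box, so it is the one meant. I'll confirm it with the wrist camera from above.

```bash
python3 - <<'E'
from h import *
f=load('top0'); s=.64
E=[atz(f,u*s,v*s,.005) for u,v in[(421,241),(493,234),(499,284),(429,292)]]
F=[atz(f,u*s,v*s,.05) for u,v in[(218,243),(344,214),(368,302),(239,337)]]
for n,C in(('ecu',E),('fix',F)):
    C=np.array(C); c=C.mean(0); y=C[0]+C[3]-C[1]-C[2]
    print(n,c.round(4),'y ang',np.degrees(np.arctan2(y[1],y[0])),[np.linalg.norm(C[i]-C[(i+1)%4]).round(3) for i in range(4)])
    if n=='ecu': ec=c;ea=np.degrees(np.arctan2(y[1],y[0]))
w=load('wrist0'); T=w['cam_to_world']; R=arm.get_orientation()
print('cam in tool',R.T@(T[:3,3]-arm.get_ee_pos()), R.T@T[:3,:3], w['fx'],w['cx'],w['cy'])
for a in(ea-90,ea+90):
    print(a,arm.inverse_kinematics([ec[0],ec[1],.28],down(a)))
E
```

```text
ecu [ 0.5943 -0.1877  0.005 ] y ang 96.79011383313808 [np.float64(0.163), np.float64(0.114), np.float64(0.157), np.float64(0.117)]
fix [0.5571 0.1789 0.05  ] y ang 105.03347279369518 [np.float64(0.279), np.float64(0.2), np.float64(0.283), np.float64(0.21)]
cam in tool [ 0.07135952 -0.00087649 -0.17028731] [[-4.61079294e-04  9.67609692e-01  2.52450534e-01]
 [ 9.99999459e-01  6.81636385e-04 -7.86209182e-04]
 [-9.32823094e-04  2.52450035e-01 -9.67609482e-01]] 285.5279111978599 257.63407250092985 187.58288585854234
6.790113833138079 [-2.86188943e+01  1.42531005e+01  7.81838864e+01 -2.54444375e-14
  8.75630131e+01 -3.54090082e+01]
186.7901138331381 [-2.86188943e+01  1.42531005e+01  7.81838864e+01 -2.54444375e-14
  8.75630131e+01  1.44590992e+02]
```

```bash
python3 - <<'E'
from h import *
def d(p,a,n):
    arm.goto(p,down(a)); grab('wrist',n); print(n,arm.get_time_s(),arm.get_wrist_force())
d([.545,.205,.30],15,'f1'); d([.565,.125,.30],15,'f2')
d([.594,-.188,.24],6.8,'e1'); d([.594,-.25,.24],6.8,'e2')
for a in('f','e'):
    im=np.hstack([cv2.resize(load(a+i)['img'],(800,600),interpolation=cv2.INTER_CUBIC)[:, :,::-1] for i in'12'])
    for i in (0,1): cv2.imwrite(f'pics/{a}{i+1}b.png',im[:,800*i:800*i+800])
E
```

```text
f1 2.15 [-0.04482124  0.36562559  0.39964913]
f2 2.625 [ 0.24262503  0.23009322 -0.06792306]
e1 3.8917 [-0.0655283   0.02577937 -0.88549529]
e2 4.3 [1.25230522 0.4146044  0.28741058]
```

View pics/f1b.png

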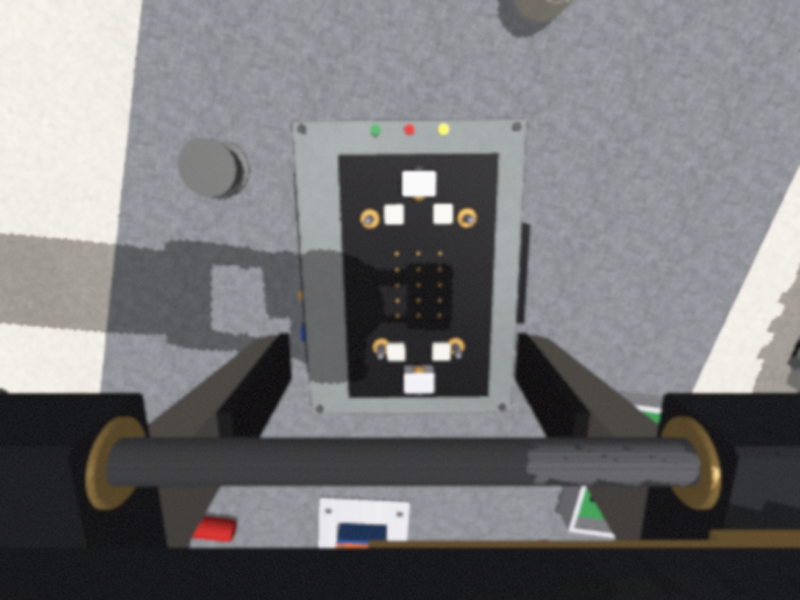

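View pics/f2b.png

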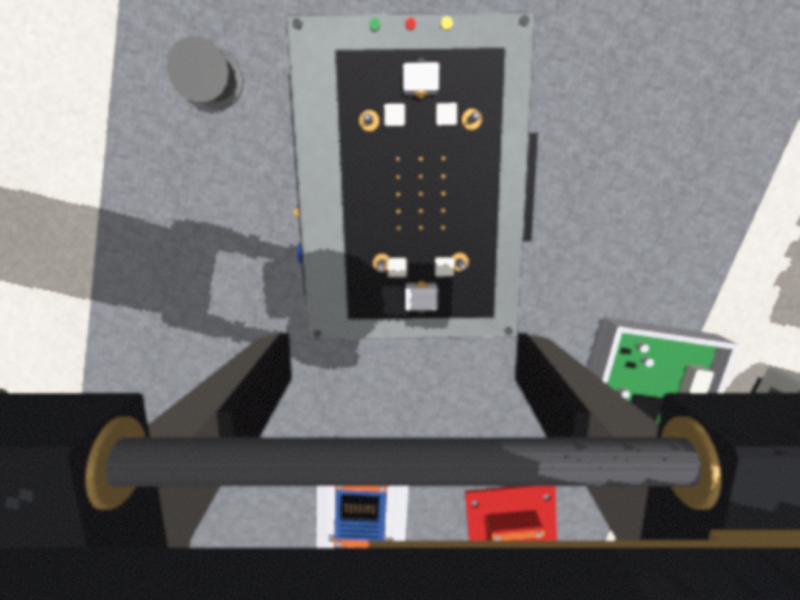

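View pics/e1b.png

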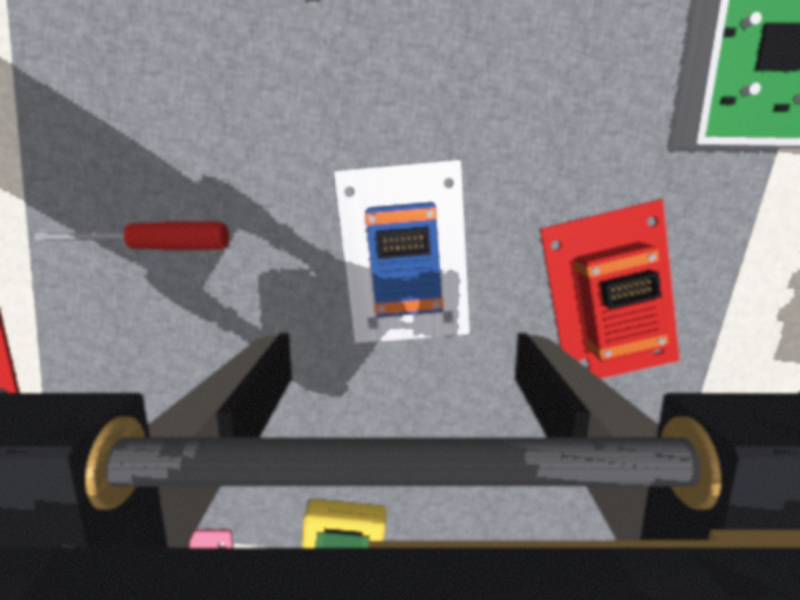

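View pics/e2b.png

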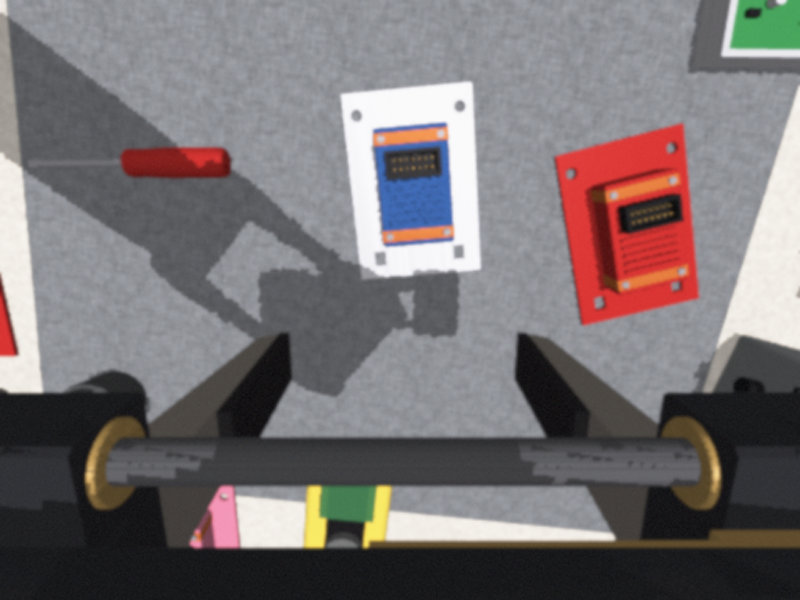

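Wrist views (800x600 scale):
- **Fixture, f1:** lamps are along the top. The pins sit in gold rings near (371,219), (467,218), (381,348) and (456,347).
- **Unit, e1:** blue unit, header towards the top. Holes are at (349,191), (448,183), (373,323) and (447,317).

This confirms the unit, and the header already faces the lamp side. I'll enlarge the pins next to refine their positions.

```bash
python3 - <<'E'
from h import *
P={'f1':[(370,219),(467,218),(381,348),(456,347)],'f2':[(369,120),(472,120),(382,262),(460,262)]}
rows=[]
for n,L in P.items():
    im=load(n)['img'][:,:,::-1]; r=[]
    for u,v in L:
        u0,v0=int(u*.64)-12,int(v*.64)-12
        c=cv2.resize(im[v0:v0+25,u0:u0+25],(200,200),interpolation=cv2.INTER_NEAREST); print(n,u0,v0)
        c=cv2.convertScaleAbs(c,alpha=1.4,beta=20); r.append(c)
    rows.append(np.hstack(r))
cv2.imwrite('pics/pins.png',np.vstack(rows))
f=[load('e1'),load('e2')]; s=.64
A=[(349,191),(448,183),(373,323),(447,317),(334,171),(460,160),(469,333),(356,343)]
B=[(356,116),(460,106),(380,258),(459,252),(341,94),(472,82),(481,270),(361,279)]
for a,b in zip(A,B):
    x,e=tri([(f[0],a[0]*s,a[1]*s),(f[1],b[0]*s,b[1]*s)]); print(x.round(4),np.round(e,4), atz(f[0],a[0]*s,a[1]*s,.005).round(4)[:2],atz(f[1],b[0]*s,b[1]*s,.005).round(4)[:2])
E
```

```text
f1 224 128
f1 286 127
f1 231 210
f1 279 210
f2 224 64
f2 290 64
f2 232 155
f2 282 155
[ 0.5396 -0.1344  0.0013] [0.0001 0.0001] [ 0.5399 -0.1343] [ 0.5402 -0.1349]
[ 0.6263 -0.117   0.0074] [0.0004 0.0004] [ 0.6261 -0.1169] [ 0.6269 -0.1166]
[ 0.5735 -0.2542  0.0051] [0.0002 0.0002] [ 0.5738 -0.2542] [ 0.5733 -0.2542]
[ 0.6441 -0.2403  0.0035] [0.0008 0.0008] [ 0.6432 -0.2398] [ 0.6447 -0.2401]
[ 0.5254 -0.1188  0.0034] [0.0004 0.0004] [ 0.5253 -0.1188] [ 0.526  -0.1191]
[ 0.6343 -0.0962  0.0019] [0.0002 0.0002] [ 0.6337 -0.0964] [ 0.6341 -0.0969]
[ 0.6684 -0.2556 -0.002 ] [0.0005 0.0005] [ 0.6665 -0.2533] [ 0.6675 -0.2544]
[ 0.5589 -0.2751  0.0084] [0.0008 0.0008] [ 0.5595 -0.2764] [ 0.5578 -0.276 ]
```

View pics/pins.png

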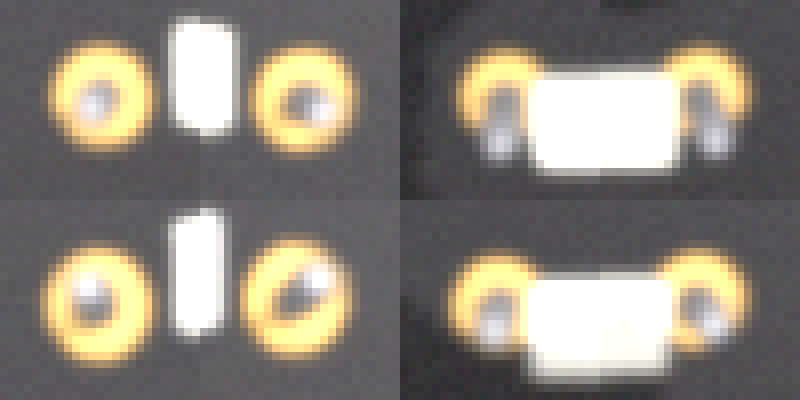

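The crops show the bright pin tips clearly in both views. I'll triangulate them as a check on height, then fit poses for the unit, the pins and the fixture.

```bash
cat > fit.py <<'E'
from h import *
from scipy.optimize import least_squares
def fit(views,model,z,x0):
    model=np.array(model,float)
    def res(p,full=False):
        c,s=np.cos(p[2]),np.sin(p[2]); r=[]
        for f,px in views:
            for m,q in zip(model,px):
                if q is None: continue
                w=[p[0]+c*m[0]-s*m[1],p[1]+s*m[0]+c*m[1],(p[3] if len(p)>3 else z)+ (m[2] if len(m)>2 else 0)]
                r+=list(np.array(proj(f,w))-q)
        return np.array(r)
    r=least_squares(res,x0,loss='soft_l1',x_scale=[.01,.01,.02]+[.01]*(len(x0)-3)); return r.x,np.abs(res(r.x)).reshape(-1,2)
E
python3 - <<'E'
from fit import *
s=.64
S=lambda L:[(u*s-.18,v*s-.18) for u,v in L]
off={'f1':[(224,128),(286,127),(231,210),(279,210)],'f2':[(224,64),(290,64),(232,155),(282,155)]}
tip={'f1':[(95,102),(120,108),(97,142),(113,142)],'f2':[(92,92),(118,78),(95,122),(114,122)]}
px={n:[(o[0]+t[0]/8-.5,o[1]+t[1]/8-.5) for o,t in zip(off[n],tip[n])] for n in off}
f1,f2,e1,e2=[load(n) for n in('f1','f2','e1','e2')]
for i in range(4):
    x,e=tri([(f1,*px['f1'][i]),(f2,*px['f2'][i])]); print(x.round(4),np.round(e,4))
M=[(-.044,.062),(.044,.062),(-.036,-.062),(.036,-.062)]
v=[(f1,px['f1']),(f2,px['f2'])]
for z,x0 in((.086,[.55,.18,.26]),(0,[.55,.18,.26,.08])):
    p,r=fit(v,M,z,x0); print('pins',p.round(4),np.degrees(p[2]),r.round(1).max(1))
for vv in v: p,r=fit([vv],M,.086,[.55,.18,.26]);print('  single',p.round(4),np.degrees(p[2]))
C=[(-.105,.145),(.105,.145),(.105,-.145),(-.105,-.145)]
v=[(f1,S([(293,122),(524,120),(506,409),(311,413)])),(f2,S([(290,16),(533,14),(518,334),(305,340)]))]
p,r=fit(v,C,.05,[.55,.18,.26]); print('fix',p.round(4),np.degrees(p[2]),r.round(1).max(1))
A=S([(349,191),(448,183),(373,323),(447,317),(334,171),(460,160),(469,333),(356,343)])
B=S([(356,116),(460,106),(380,258),(459,252),(341,94),(472,82),(481,270),(361,279)])
ME=M+[(-.055,.08),(.055,.08),(.055,-.08),(-.055,-.08)]
for z,x0 in((.005,[.59,-.19,.12]),(0,[.59,-.19,.12,.01])):
    p,r=fit([(e1,A),(e2,B)],ME,z,x0); print('ecu',p.round(4),np.degrees(p[2]),r.round(1).max(1))
for vv in((e1,A),(e2,B)):
    p,r=fit([vv],ME,.005,[.59,-.19,.12]); print(' single',p.round(4),np.degrees(p[2]))
E
```

```text
[0.5055 0.2316 0.0769] [0.0001 0.0001]
[0.5902 0.2554 0.0842] [0.0003 0.0003]
[0.5461 0.1163 0.0897] [0.0004 0.0004]
[0.615  0.1345 0.089 ] [0.0002 0.0002]
pins [0.5645 0.184  0.2694] 15.437705097837364 [0.4 0.6 0.3 0.2 1.3 0.2 0.7 0.2]
pins [0.5646 0.1838 0.27   0.0841] 15.46946598705463 [0.4 0.4 0.4 0.6 0.8 0.2 0.6 0.2]
  single [0.5642 0.184  0.2674] 15.318907388915026
  single [0.5648 0.1838 0.2721] 15.592314553277035
fix [0.5563 0.1827 0.2699] 15.46387075090854 [2.  2.1 3.5 1.8 3.5 1.4 3.3 0.9]
ecu [ 0.5959 -0.1861  0.2054] 11.770913998496644 [0.3 0.4 0.1 0.6 0.4 0.3 0.1 0.6 0.2 0.3 0.2 0.4 0.1 0.3 0.7 0.6]
ecu [ 0.5958 -0.1861  0.2054  0.0058] 11.770775994802701 [0.3 0.4 0.3 0.6 0.4 0.3 0.3 0.6 0.3 0.2 0.2 0.3 0.2 0.3 0.6 0.5]
 single [ 0.5957 -0.186   0.2076] 11.891884944840875
 single [ 0.596  -0.1863  0.2035] 11.658922322654226
```

Unit fitted at (0.596, -0.186), yaw 11.8°, fitted height 5.8 mm against 5 expected for the plate top. Pins fitted at (0.5645, 0.184), yaw 15.4°, tips at 84 mm against 86 expected. That is about 8 mm off the rough fixture centre, which is within the nest's float. Next I'll grasp, lift and look at how the unit sits in the hand.

```bash
python3 - <<'E'
from h import *
a=11.77; c=[.5959,-.1861]
arm.goto([*c,.09],down(a)); arm.movel([*c,.0095],v=.06)
print(arm.get_ee_pos(),arm.get_wrist_force())
arm.set_gripper(0.0,force=50); print('open',arm.get_opening()*92,arm.get_finger_force(),arm.get_wrist_force())
arm.movel([*c,.03],v=.05); arm.movel([*c,.16],v=.15)
arm.goto([.5645,.184,.16],down(15.45)); arm.wait(.4)
print(arm.get_opening()*92,arm.get_finger_force(),arm.get_wrist_force(),arm.get_wrist_torque(),arm.get_ee_pos(),arm.get_time_s())
f=grab('wrist','g1'); cv2.imwrite('pics/g1b.png',cv2.resize(f['img'],(800,600),interpolation=cv2.INTER_CUBIC)[:,:,::-1])
E
```

```text
[ 0.59625087 -0.18631523  0.01000049] [0.26928174 0.61368224 0.48477622]
open 59.63413629911267 49.99990224838257 [-0.38715627  0.89538325  0.07156122]
59.89850749233908 49.99837338924408 [ 0.21573752  0.65961989 -4.95804155] [-0.05222247  0.04720167 -0.0139888 ] [0.5646598  0.18362824 0.16000191] 10.4333
```

View pics/g1b.png

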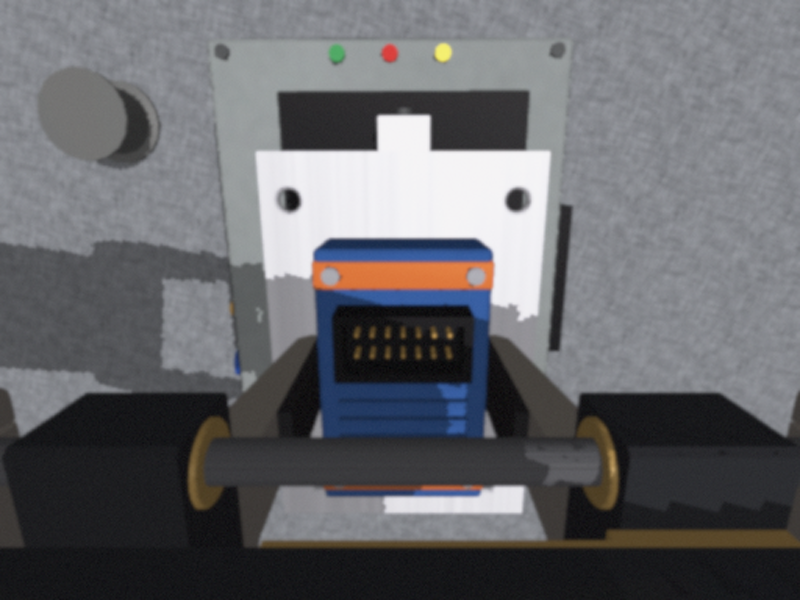

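The unit is firmly held. Holes show at (288,200) and (518,200), plate corners at (257,152) and (550,151), and the header faces the lamps.

```bash
python3 - <<'E'
from fit import *
S=lambda L:[(u*.64-.18,v*.64-.18) for u,v in L]
f=load('g1')
M=[(-.044,.062),(.044,.062),(-.055,.08),(.055,.08),(.055,-.08)]
px=S([(288,200),(518,200),(257,152),(550,151),(523,513)])
for z,x0 in((.155,[.5645,.184,.27]),(0,[.5645,.184,.27,.155])):
    p,r=fit([(f,px)],M,z,x0); print(p.round(4),np.degrees(p[2]),r.round(1).max(1))
print(arm.get_ee_pos(),np.degrees(np.arctan2(*arm.get_orientation()[1::-1,1])))
E
```

```text
[0.5643 0.1833 0.2714] 15.549198719734505 [0.9 0.2 0.1 0.  1. ]
[0.5642 0.1833 0.2712 0.1558] 15.540936393269778 [0.5 0.1 0.6 0.3 0.3]
[0.56459109 0.18376067 0.15999946] 15.425953124952292
```

```bash
cat > desc.py <<'E'
from h import *
def desc(xy,z0,z1,step,lim,v=.02,f0=None):
    f0=np.array(arm.get_wrist_force()) if f0 is None else f0
    z=z0
    while z>z1-1e-6:
        arm.movel([*xy,z],v=v); d=np.array(arm.get_wrist_force())-f0
        print(round(z,4),d.round(1),np.round(arm.get_wrist_torque(),2),round(arm.get_ee_pos()[2],4))
        if d[2]>lim or np.hypot(d[0],d[1])>12: print('stop'); return z
        z-=step
    return None
E
python3 - <<'E'
from desc import *
xy=[.5647,.1844]
arm.movel([*xy,.103],v=.08); arm.wait(.2)
f0=np.mean([arm.get_wrist_force() for _ in range(5)],0); np.save('f0.npy',f0); print(f0)
desc(xy,.099,.0855,.0015,6,f0=f0); print(arm.get_time_s())
E
```

```text
[-0.306973   -0.72409557 -4.34320404]
0.099 [ 1.4  0.9 -0. ] [-0.08  0.03 -0.  ] 0.0987
0.0975 [-0.2  0.4 -0.5] [-0.05  0.06  0.03] 0.0974
0.096 [-0.5  0.4 -0.2] [-0.06  0.09 -0.04] 0.0959
0.0945 [0.4 0.4 0.8] [-0.04  0.06  0.05] 0.0943
0.093 [0.4 0.7 0.2] [-0.11  0.09 -0.07] 0.0928
0.0915 [ 0.6  1.6 -1. ] [-0.12  0.   -0.01] 0.0913
0.09 [-0.2  1.1  0.7] [-0.09  0.03 -0.03] 0.0898
0.0885 [ 1.2 -0.2 -0.3] [-0.18  0.01 -0.01] 0.0885
0.087 [ 1.7 -1.9 -0.2] [-0.4  -0.13  0.01] 0.0871
0.0855 [ 1.7 -4.   2.9] [-0.68 -0.14  0.04] 0.0859
14.15
```

The plate is past the pin tips and starting to meet the plungers. I'll press on gently.

```bash
python3 - <<'E'
from desc import *
desc([.5647,.1844],.0845,.0755,.001,28,f0=np.load('f0.npy')); print(arm.get_time_s(), arm.get_orientation()[:,2])
E
```

```text
0.0845 [ 1.7 -3.8  5.7] [-0.78  0.06  0.07] 0.0853
0.0835 [ 0.9 -4.7  7.6] [-0.86  0.13  0.14] 0.0848
0.0825 [-1.1 -5.1 11.5] [-0.78  0.5   0.1 ] 0.0844
0.0815 [-2.6 -4.3 14. ] [-0.91  0.8   0.16] 0.084
0.0805 [-3.6 -4.5 17.3] [-1.05  0.86  0.31] 0.0836
0.0795 [-1.5 -5.8 11.2] [-0.57  0.45  0.15] 0.0822
0.0785 [-0.4 -5.9 13. ] [-0.53  0.39  0.19] 0.0809
0.0775 [-1.4 -6.2 12. ] [-0.59  0.47  0.19] 0.08
0.0765 [ 4.1 -2.2  5.4] [-1.16 -0.76  0.13] 0.0774
0.0755 [ 2.  -1.5 10.6] [-1.15 -0.41 -0.01] 0.0769
16.65 [ 3.19876093e-03 -7.46982831e-05 -9.99994881e-01]
```

```bash
python3 - <<'E'
from desc import *
desc([.5647,.1844],.0745,.0715,.001,22,f0=np.load('f0.npy'))
f=grab('wrist','s1'); cv2.imwrite('pics/s1b.png',cv2.resize(f['img'],(800,600),interpolation=cv2.INTER_CUBIC)[:,:,::-1]); print(arm.get_time_s())
E
```

```text
0.0745 [ 1.3 -0.9 11. ] [-1.01 -0.27  0.07] 0.0762
0.0735 [ 1.7  0.9 11.3] [-0.78 -0.13  0.08] 0.0752
0.0725 [-1.3  0.2 18.3] [-0.9   0.44  0.08] 0.0752
0.0715 [-2.9 -0.  22.9] [-0.98  0.93  0.06] 0.0751
stop
17.7
```

View pics/s1b.png

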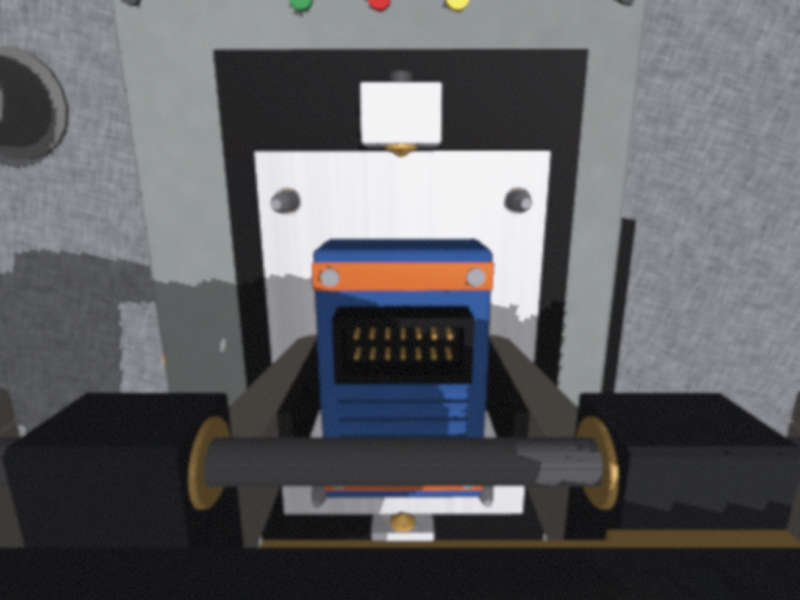

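The TCP has stopped rigidly at 75.1 mm, about what a seated plate should give, and all pins come through. I'll release, then press each bare end with shut fingers, which also measures each end's height.

```bash
python3 - <<'E'
from desc import *
xy=np.array([.5647,.1844]); arm.movel([*xy,.0755],v=.02)
arm.set_gripper(0.9); arm.movel([*xy,.16],v=.15); arm.set_gripper(0.0,force=20); arm.wait(.2)
f0=np.mean([arm.get_wrist_force() for _ in range(5)],0); print(f0,arm.get_time_s())
t=np.radians(15.45); yd=np.array([-np.sin(t),np.cos(t)])
for s in(1,-1):
    q=xy+s*.063*yd
    arm.movel([*q,.15],v=.15); arm.movel([*q,.083],v=.1)
    desc(q,.077,.0665,.0015,13,f0=f0); print('end',s,arm.get_ee_pos(),arm.get_time_s())
    arm.movel([*q,.15],v=.15)
E
```

```text
[ 0.48416814 -0.44401689 -0.00776704] 20.7167
0.077 [ 0.3  0.7 -0.1] [-0.07  0.02  0.01] 0.0769
0.0755 [ 0.1  0.  -1. ] [-0.09  0.05  0.04] 0.0754
0.074 [-0.7  0.6  0.1] [-0.07  0.   -0.01] 0.0739
0.0725 [-0.8 -0.2  1.2] [-0.08  0.08  0.04] 0.0724
0.071 [-0.6  0.4  1.6] [-0.06  0.03  0.02] 0.0713
0.0695 [-4.7 -0.5 10.1] [-0.24  0.72 -0.03] 0.0712
0.068 [-5.4 -0.2 16.2] [-0.28  0.92  0.01] 0.0711
stop
end 1 [0.54929465 0.24551012 0.07108422] 24.0583
0.077 [-0.6  0.5 -0.1] [-0.04  0.07 -0.01] 0.0769
0.0755 [-1.2  0.3  0. ] [-0.07  0.03  0.  ] 0.0754
0.074 [-0.4  0.1  0.5] [-0.11  0.08  0.02] 0.0738
0.0725 [-0.4  0.3 -0.2] [-0.1   0.06  0.05] 0.0724
0.071 [-0.5  0.3  1.9] [-0.05  0.01 -0.01] 0.0713
0.0695 [-5.   0.4 10.3] [-0.08  0.76 -0.  ] 0.0712
0.068 [-8.  -0.8 17.9] [-0.19  1.61  0.02] 0.071
stop
end -1 [0.58203651 0.12371005 0.07101439] 28.5167
```

Both ends have their plate top at 71.1 mm, so the underside is at 66 mm. The unit is level, it was already down before I pressed, and it stays without the gripper. The arm is clear, so I'm handing in.

```bash
python3 - <<'E'
from h import *
print(arm.get_wrist_force(),arm.get_ee_pos()); print(arm.hand_in())
E
```

```text
[-0.34524118 -0.397322   -0.556995  ] [0.58072208 0.12366145 0.1486986 ]
the job is handed in; nothing more can be done
None
```

The blue control unit is on all four pins with its header towards the lamps, pressed past both plungers and lying level at 66 mm on its supports; I handed the job in at about 29 s, and no verdict came back.

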